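# Top up the pen-blank magazine

## Robot

A 6-joint arm with a two-finger parallel gripper is mounted at the origin on a cart in front of the work surface, level with it; the furniture and walls round the work are solid. World frame = base frame: x ahead of the robot, y to its left, z up, the work surface at z = 0. Lengths are in mm, angles in rad, forces in N, time in s.
With the tool pointing down it reaches from about 350 to 775 mm from the base axis. Payload 7.3 kg.
Tool frame: the origin (TCP) lies on the mounting face of the last link; the fingertips stand 178 mm ahead of it and the grasp point (between the pads) lies 159 mm ahead of it; z points along the fingers, y is the line along which they close (so a half turn about z gives the same grasp; the last joint's range is limited). The gripper opens to 92 mm and grips with 3 to 60 N. Pads are 19 mm wide; open, the fingers measure 130 mm over their backs; the gripper's body (75 mm by 190 mm) begins 47 mm behind the grasp point.
Start: joints at [0.999, 0.342, 1.524, -0, 1.275, -0.146], TCP at [216.83, 478.134, 404.741] pointing down, gripper open.
Joint ranges: [-2.53, 2.53], [-0.77, 2.02], [0.04, 2.7], [-1, 4.14], [0.28, 2.66], [-3.11, 3.11]. Speed limits (rad/s): [2.57, 2.57, 3.14, 3.14, 3.14, 3.14].

## Interface

Orientations are given as [roll, pitch, yaw] about the fixed x, y, z axes, in that order (R = Rz(yaw) Ry(pitch) Rx(roll)).
In Python, from plant import bot, vision, close_job gives the robot as it stands (bot), with the cameras (vision) and the job as plain functions.
- The arm moves only by the tool shift_gripper, called after "Request:" in YAML: its name, and indented under it one key for each argument. Schema: {"type":"object","properties":{"segments":{"type":"array","items":{"type":"array","items":{"type":"array","items":{"type":"number"},"minItems":5,"maxItems":5},"minItems":1,"maxItems":5},"minItems":1,"maxItems":1},"only":{"type":"string"},"quiet":{"type":"boolean"},"lines":{"type":"string"}},"required":["segments"],"additionalProperties":false}. segments is a list that holds a single list of rows (three levels of brackets), with 1 to 5 rows, each of 5 numbers: the finger opening in mm, then dx, dy, dz in mm, then a turn about the tool's z in rad; each row is the pose to reach, as a shift and turn from the pose commanded when the call began, along the tool's axes at that moment; what a row does not reach only later rows make up. A row lasts 1/8 s, in which the tool goes at most 62.5 mm and 0.188 rad, less where a joint would pass 70% of its speed; a pose out of reach is approached as far as the arm can. The fingers move at their own pace and stop on an object; the grip force is fixed at half the most. Time passes only in rows, so rows that do not move let the fingers close. The tool returns the time, the measured TCP pose, the force, the opening and the grip force at its end. only (a regular expression) keeps the lines of the reply that match it, lines (a string "A,B") keeps lines A to B, and quiet returns only ok. Input that does not fit is refused with a message, and nothing moves.
- bot.get_obs(): the state, without advancing time (a new reading comes with each control period).
- vision.capture(name): name is "side" or "top"; returns a dict with "color" (384x512x3 uint8, red, green, blue), "K" (3x3 intrinsics, pixels), "R" (3x3) and "t" (3): a world point X has camera coordinates R X + t. Camera axes: x right, y down, z forward; pixel columns grow to the right and rows downward; lengths in mm; the calibration is good to about 2 mm. A picture is of the moment at which its call begins. There is no depth.
- close_job(): hands the job in; it is judged then, once.
The state is a dict: "time": time; "joint_positions": joint angles; "dq": joint speeds; "tau": joint torques, N m; "tool_pos": TCP position; "tcp_rot": TCP orientation; "contact_force": force on the tool from outside, world axes, zero at the start; "moment": the same for the moment, N m; "grip_width": finger opening in mm; "finger_force": force on a finger pad.
Only numpy, scipy, OpenCV 4.12 (cv2) and the standard library are available. Lean on these libraries where they do the work, as an engineer would, in place of code of your own. Each camera call takes 0.05 s, during which the arm holds its last target. There are 200 camera calls.

## Task

Top up the spring magazine: take the full-length pale beech blank that lies nearest to it (not the one far off at the back of the table), lay it in the mouth of the magazine on top of the blank already in it, and push it down against the spring until both catches have snapped over it and it stays down when let go. Leave the dark walnut blank beside it where it lies.

Things in the scene. Friction and masses are not known exactly. Their poses are not given: they have to be found in the camera images.
- blank_beech: The loose blank to load: squared stick of pale beech, 24 (its x) x 150 (y) x 22 mm (z), about 90 g, flat on the table. Origin: centre of its underside. Grasp across the 24 mm at mid length. It lies in one of three places; the others hold the walnut blank and a short pale off-cut (30x62x28 mm, not wanted). Laid in the magazine's mouth it rests on the catches' slopes, underside about 94 mm up.
- blank_walnut: Dark brown walnut blank, 26 x 142 x 23 mm, long along its y. Origin at the centre of its underside. Must not be moved (30 mm allowed).
- magazine: Magazine fixed to the table: wooden base 70x240x16 mm (x, y, z) and two aluminium end channels that take the ends of a blank lying along y; open between them (|y| < 51 mm) for fingers. Origin: centre of the base's underside, at table height; all heights from there. Slot 30x158 mm, straight up to 119 mm, lips flare to 50x178 mm at 131 mm, its highest point. Holds one beech blank, top at 78 mm.
- follower (a joint): Travel of the sprung follower under the loaded blank, m: 0 at rest, 0.021 with the new blank latched, 0.032 at the stop. Spreading the catches takes about 2 N, the spring 1 N rising to 10 N. These steel catches jut 8 mm into the slot at both ends: flat undersides at 79 mm, sloping tops. Push the blank's top, at its middle, to about 73 mm (stop: 68 mm), let go: it rises and stays at 79 mm.

How it is judged (in metres and radians):
At the end, for the whole second after the job is handed in: The loose beech blank is released and at rest in the magazine, within 12 mm of its centre and 10 degrees of its length, held down under both catches (its underside 50 to 61 mm above the magazine's underside, the follower at 17 to 27 mm); the walnut blank is within 30 mm of where it was (z of blank_beech in the frame of magazine between 0.05 and 0.061 m and horizontal distance between blank_beech and magazine below 0.012 m and angle between the y axis of blank_beech and the y axis of magazine, either way round below 0.17 rad and value of joint follower between 0.017 and 0.027 m and linear speed of blank_beech below 0.02 m/s and distance of blank_walnut from where it was at the start of the episode below 0.03 m); the robot touches nothing.
It fails at once if the walnut blank is moved more than 30 mm (distance of blank_walnut from where it was at the start of the episode above 0.03 m).
It also fails if it takes over 45 s, if anything falls off the work surface, if the arm or the gripper's body presses on something with over 40 N, if the wrist force passes 120 N, or if a joint passes its speed limit or range.

## Working session

There is one attempt and no reset: what is moved stays moved. The work goes in short steps, Python scripts to look and compute and a tool call to move; the robot and the scene stay as the last step left them, time stands still between calls to the robot, and variables do not carry over. Pictures are saved under pics/ and viewed, at most 10 in all, crops included, and the job is handed in when it is done.

```bash
ls; mkdir -p pics
```

Run:
```python
from plant import bot, vision, close_job
import cv2
for n in("top","side"):
    c=vision.capture(n);cv2.imwrite(f"pics/{n}0.png",c["color"][:,:,::-1]);print(n,c["K"].tolist(),c["R"].tolist(),c["t"].tolist())
o=bot.get_obs();print(o["time"],o["tool_pos"],o["tcp_rot"])
```

```text
pics
plant.py
top [[399.2641765512538, 0.0, 258.7428918495587], [0.0, 399.2641765512538, 187.4853787166908], [0.0, 0.0, 1.0]] [[0.011863463920355272, -0.9996256005837227, 0.02465597050293633], [-0.9941523342649645, -0.014438108457472607, -0.10701718226384203], [0.1073331006695165, -0.0232421961484171, -0.9939514101900885]] [-139.2236256757505, 546.340544691297, 1024.0466841376385]
side [[405.7213803198668, 0.0, 255.2441531750557], [0.0, 405.7213803198668, 192.64272111178022], [0.0, 0.0, 1.0]] [[0.9390701813177538, -0.34327542337329, 0.017583465748516942], [-0.21344605541640685, -0.6224758396214622, -0.752970524333278], [0.2694215581333775, 0.703339045408005, -0.6578192846196734]] [-546.9427389896529, 99.17714063300795, 1057.8878249152085]
0.1 [216.77949067 478.04463067 404.11545323] [-3.14026461e+00 -1.35345628e-04  2.71581853e+00]
```

View pics/top0.png

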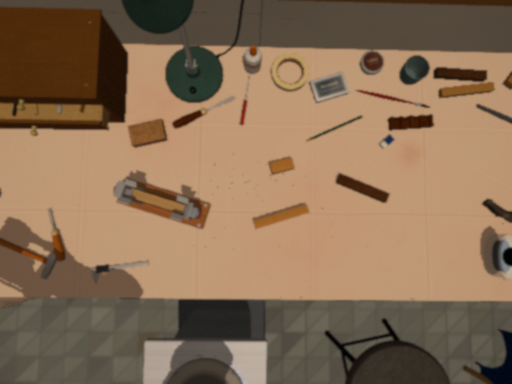

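View pics/side0.png

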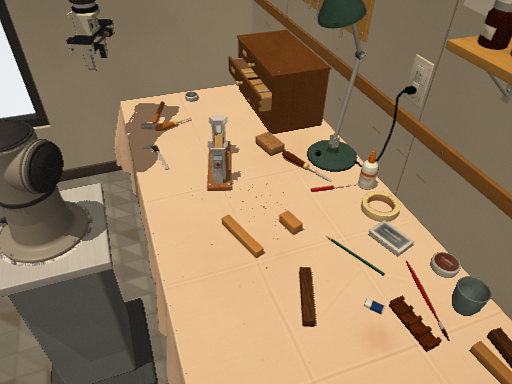

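Top view: the wanted beech blank is at about (281,215), the magazine at (162,201), the walnut at (362,188) and the off-cut at (281,165). The side view has the blank at (243,236) and the magazine at (219,155). Next, a zoomed crop.

Run:
```python
import cv2,numpy as np
a=cv2.imread("pics/top0.png");s=cv2.imread("pics/side0.png")
A=cv2.resize(a[165:240,105:220],None,fx=6,fy=6,interpolation=cv2.INTER_CUBIC)[:, :400*2]
cv2.imwrite("pics/magtop.png",A)
B=cv2.resize(s[105:200,190:250],None,fx=6,fy=6,interpolation=cv2.INTER_CUBIC)
cv2.imwrite("pics/magside.png",B)
for n,im,(x,y),w in(("top",a,(281,215),45),("side",s,(243,236),45),("walnut",a,(362,188),45)):
    print(n,im[y,x],im[y+12,x+12] ,im[y-12,x-12])
```

```text
top [ 37  96 153] [114 150 193] [116 153 193]
side [ 56 123 194] [ 53 125 194] [ 50 122 189]
walnut [12 33 65] [109 143 180] [100 132 168]
```

View pics/magtop.png

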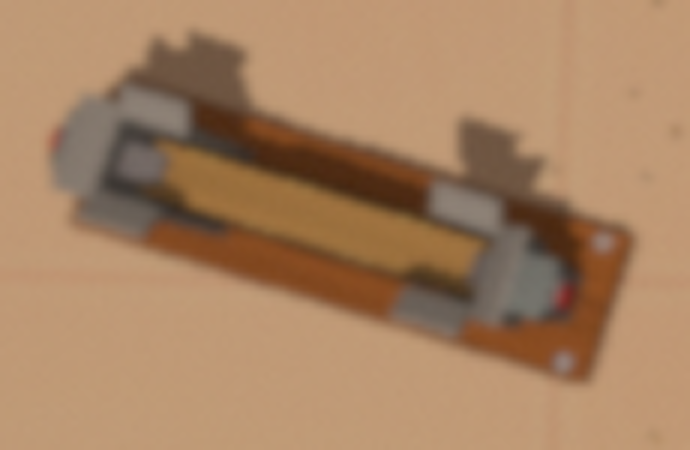

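View pics/magside.png

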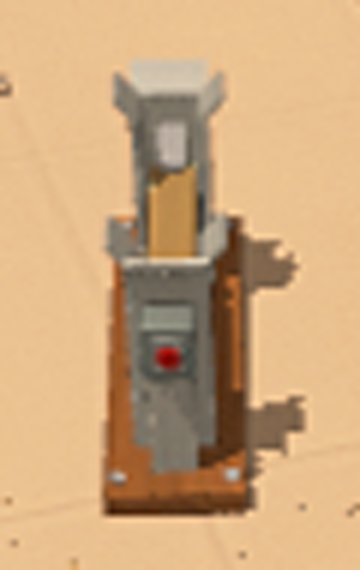

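Magazine crop, top view: base corners at crop (135,78), (632,232), (588,382) and (75,222). The inner ends of the lips are at (190,105), (155,225), (430,183) and (395,312). The side crop shows the near base corners at (107,487) and (248,490). Next I compute poses from these.

Create h.py:
```python
import numpy as np,cv2
from plant import bot, vision, close_job
def ray(c,uv,z):
    uv=np.atleast_2d(np.asarray(uv,float)); d=np.c_[uv,np.ones(len(uv))]@np.linalg.inv(c["K"]).T@c["R"]
    o=-c["R"].T@c["t"]; return o+d*((z-o[2])/d[:,2])[:,None]
def blob(c,seed,w,f):
    x,y=seed; im=c["color"].astype(int); m=np.zeros(im.shape[:2],np.uint8)
    m[y-w:y+w,x-w:x+w]=f(im[y-w:y+w,x-w:x+w])*255
    n,l,s,_=cv2.connectedComponentsWithStats(m); i=1+np.argmax(s[1:,4])
    cs,_=cv2.findContours((l==i).astype(np.uint8),cv2.RETR_EXTERNAL,cv2.CHAIN_APPROX_NONE)
    return max(cs,key=len)[:,0,:]
def rect(P):
    (cx,cy),(w,h),_=r=cv2.minAreaRect(P[:,:2].astype(np.float32)); b=cv2.boxPoints(r)
    e=max((b[1]-b[0],b[2]-b[1]),key=np.linalg.norm)
    return (cx,cy),(w,h),np.degrees(np.arctan2(e[1],e[0]))%180
```

Run:
```python
from h import *
T=vision.capture("top");S=vision.capture("side")
sat=lambda i:(i[...,2]<0.42*i[...,0])&(i[...,0]>90)
for n,c,s in(("top",T,(281,215)),("side",S,(243,236))):
    k=blob(c,s,38,sat); print(n,rect(ray(c,k,22)),len(k), k.min(0),k.max(0))
pt=lambda L:np.array([[105+(u+.5)/6-.5,165+(v+.5)/6-.5] for u,v in L])
B=ray(T,pt([(135,78),(632,232),(588,382),(75,222)]),16)[:,:2];print("base",B.round(1).tolist(),B.mean(0))
L=ray(T,pt([(190,105),(430,183),(395,312),(155,225)]),131)[:,:2];print("lips",L.round(1).tolist(),L.mean(0))
for P in(B,L):
    for a,b in((0,1),(3,2)):
        d=P[b]-P[a];print(np.linalg.norm(d),np.degrees(np.arctan2(d[1],d[0]))%180)
    print('w',np.linalg.norm(P[1]-P[2]))
ps=np.array([[190+(u+.5)/6-.5,105+(v+.5)/6-.5] for u,v in[(107,487),(248,490)]])
print("side base",ray(S,ps,16))
k=blob(T,(162,201),30,sat)
print(bot.get_obs()["tool_pos"],bot.get_obs()["tcp_rot"])
```

```text
top ((474.69970703125, -191.28309631347656), (23.133878707885742, 146.45303344726562), np.float32(107.7106)) 117 [254 205] [308 227]
side ((471.6688537597656, -200.23635864257812), (31.832548141479492, 161.28976440429688), np.float32(108.01021)) 93 [222 215] [262 257]
base [[571.2, 219.0], [505.7, -2.9], [439.3, 14.8], [506.8, 242.3]] [505.73196291 118.28738804]
lips [[546.0, 161.6], [516.4, 66.0], [465.3, 77.9], [498.2, 173.2]] [506.47076869 119.66747716]
231.3804520077778 73.5485359561344
237.29447504535594 73.47347897792153
w 68.71338126994202
100.12511021406415 72.76653404373744
100.77252236272695 70.89751410923414
w 52.46961244114562
side base [[441.49357003  20.81607329  16.        ]
 [505.45344201  -3.44952941  16.        ]]
[216.79353205 478.08599544 404.30942629] [-3.14071691e+00 -1.59628079e-04  2.71576148e+00]
```

Add to h.py:
```python
def go(x,y,z,deg):
    o=bot.get_obs();p=np.array(o["tool_pos"]);r=cv2.Rodrigues(np.array([0,0,1.])*o["tcp_rot"][2])[0]@cv2.Rodrigues(np.array([0,1.,0])*o["tcp_rot"][1])[0]@cv2.Rodrigues(np.array([1.,0,0])*o["tcp_rot"][0])[0]
    t=o["tcp_rot"][2]-np.radians(deg); t=(t+np.pi)%(2*np.pi)-np.pi
    print("shift",(r.T@(np.array([x,y,z])-p)).round(1),"turn",round(t,3),"t",o["time"],"F",np.round(o["contact_force"],1),"q6",round(o["joint_positions"][5],2))
```

```bash
python3 -c "
from h import *
go(474.5,-191,290,107.7)"
```

```text
shift [-511.1 -502.8  114.7] turn 0.836 t 0.2 F [-0.6 -0.1  0.2] q6 -0.15
```

Request:
shift_gripper:
  segments:
    - [[70, -102, -100, 0, 0.167], [70, -204, -200, 0, 0.334], [70, -306, -300, 0, 0.5], [70, -408, -400, 0, 0.67], [70, -511, -503, 0, 0.836]]

```text
time: 0.82
tool_pos: [329.7, 184.8, 404.9]
tcp_rot: [3.141, -0.0, 1.875]
contact_force: [1.1, -0.4, 0.3]
grip_width: 69.9
finger_force: 0.0
```

```bash
python3 -c "
from h import *
go(474.5,-191,290,107.7)"
```

```text
shift [-401.9   25.5  114.9] turn -0.005 t 0.825 F [ 1.1 -0.4  0.3] q6 0.0
```

Request:
shift_gripper:
  segments:
    - [[70, -62, 4, 0, 0], [70, -124, 8, 0, 0], [70, -186, 12, 0, 0], [70, -248, 16, 0, 0], [70, -310, 20, 0, 0]]

```text
time: 1.45
tool_pos: [443.1, -104.7, 404.8]
tcp_rot: [3.141, -0.0, 1.879]
contact_force: [1.3, 0.7, 0.4]
grip_width: 69.8
finger_force: 0.0
```

Request:
shift_gripper:
  segments:
    - [[70, -60, 4, 40, 0], [70, -90, 5, 90, 0], [70, -90, 5, 110, 0], [70, -90, 5, 110, 0]]

```text
time: 1.95
tool_pos: [474.4, -187.0, 292.8]
tcp_rot: [-3.138, -0.004, 1.879]
contact_force: [0.3, 0.5, 0.0]
grip_width: 70.0
finger_force: 0.0
```

```bash
python3 -c "
from h import *
go(474.5,-191,290,107.7)
c=vision.capture('side');cv2.imwrite('pics/a.png',cv2.resize(c['color'][130:310,130:370,::-1],None,fx=3,fy=3))"
```

```text
shift [-3.8 -1.2  2.8] turn -0.001 t 1.95 F [0.3 0.5 0. ] q6 -0.83
```

View pics/a.png

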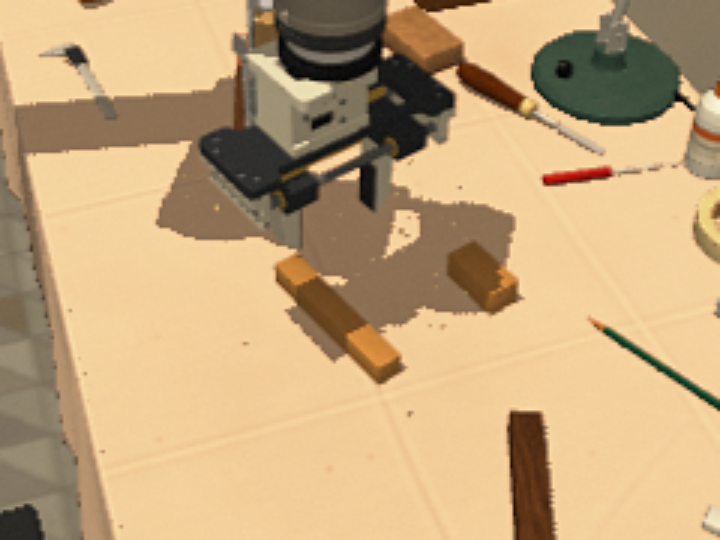

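The open fingers straddle the blank (crop 340,320) in the right direction, with the off-cut clear of them. Now I descend and grasp.

Request:
shift_gripper:
  segments:
    - [[70, -4, -1, 50, 0], [70, -4, -1, 90, 0], [70, -4, -1, 108, 0], [70, -4, -1, 108, 0]]

```text
time: 2.5
tool_pos: [475.5, -190.5, 187.2]
tcp_rot: [3.142, -0.0, 1.881]
contact_force: [-0.4, -0.5, 0.3]
grip_width: 70.3
finger_force: 0.0
```

```bash
python3 -c "
from h import *
go(474.5,-191,183,107.7)"
```

```text
shift [-0.2 -1.1  4.2] turn 0.001 t 2.5 F [-0.4 -0.5  0.3] q6 -0.84
```

Request:
shift_gripper:
  segments:
    - [[10, 0, 0, 0, 0], [10, 0, 0, 0, 0], [10, 0, 0, 0, 0], [10, 0, 0, 0, 0], [10, 0, 0, 0, 0]]

```text
time: 3.12
tool_pos: [475.2, -190.9, 186.8]
tcp_rot: [3.142, -0.0, 1.88]
contact_force: [-0.8, -0.9, 0.4]
grip_width: 24.8
finger_force: 0.5
```

Request:
shift_gripper:
  segments:
    - [[10, 0, 0, -40, 0], [10, 0, 0, -100, 0], [10, 0, 0, -155, 0], [10, 0, 0, -155, 0]]

```text
time: 3.62
tool_pos: [476.0, -191.3, 345.9]
tcp_rot: [3.136, 0.007, 1.88]
contact_force: [0.3, -0.1, -2.2]
grip_width: 23.9
finger_force: 30.0
```

```bash
python3 -c "
from h import *
go(506.5,120,340,73.3)
c=vision.capture('side');cv2.imwrite('pics/b.png',cv2.resize(c['color'][130:310,130:370,::-1],None,fx=3,fy=3))"
```

```text
shift [287.3 123.7   4.7] turn 0.601 t 3.625 F [ 0.3 -0.1 -2.2] q6 -0.84
```

View pics/b.png

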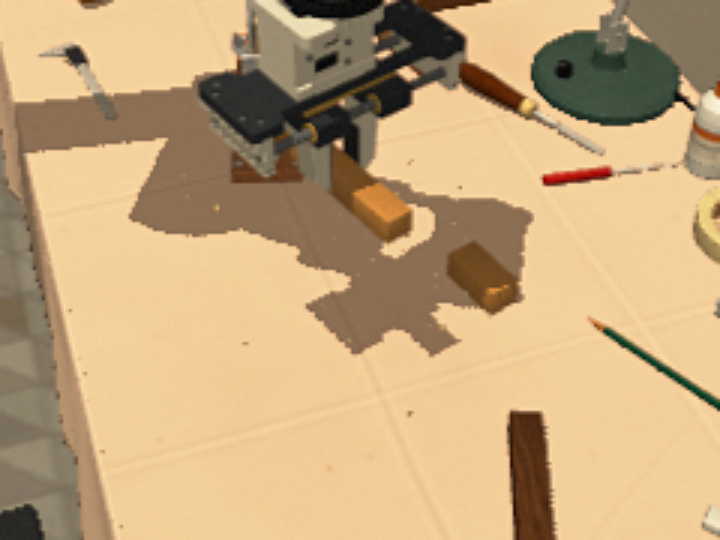

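The blank is gripped (opening 23.9 mm, 30 N) and lifted level at crop (370,195). Carrying it over the magazine.

Request:
shift_gripper:
  segments:
    - [[10, 55, 24, 0, 0.12], [10, 110, 48, 0, 0.24], [10, 165, 72, 0, 0.36], [10, 220, 96, 0, 0.48], [10, 275, 118, 0, 0.6]]

```text
time: 4.3
tool_pos: [503.5, 108.8, 339.6]
tcp_rot: [-3.138, 0.001, 1.276]
contact_force: [0.5, -0.0, -1.4]
grip_width: 24.1
finger_force: 30.0
```

Request:
shift_gripper:
  segments:
    - [[10, 0, 0, 0, 0], [10, 0, 0, 0, 0]]

```text
time: 4.55
tool_pos: [503.7, 106.7, 340.1]
tcp_rot: [-3.139, 0.002, 1.282]
contact_force: [-1.0, -0.9, -0.8]
grip_width: 23.8
finger_force: 30.0
```

```bash
python3 -c "
from h import *
go(506.5,120,340,73.3)"
```

```text
shift [13.5 -1.1  0.1] turn 0.002 t 4.55 F [-1.  -0.9 -0.8] q6 0.35
```

Request:
shift_gripper:
  segments:
    - [[10, 13, -1, 5, 0], [10, 13, -1, 10, 0], [10, 13, -1, 10, 0]]

```text
time: 4.92
tool_pos: [506.7, 119.1, 331.0]
tcp_rot: [-3.14, 0.001, 1.279]
contact_force: [-1.2, -0.7, -0.9]
grip_width: 23.4
finger_force: 30.0
```

```bash
python3 -c "
from h import *
go(506.5,120,290,73.3)
c=vision.capture('side');d=vision.capture('top')
a=cv2.resize(c['color'][90:200,180:270,::-1],None,fx=4,fy=4);b=cv2.resize(d['color'][150:260,105:210,::-1],None,fx=4,fy=4)
cv2.imwrite('pics/c.png',np.hstack([a,b]))"
```

```text
shift [ 0.8 -0.4 41. ] turn -0.0 t 4.925 F [-1.2 -0.7 -0.9] q6 0.38
```

View pics/c.png

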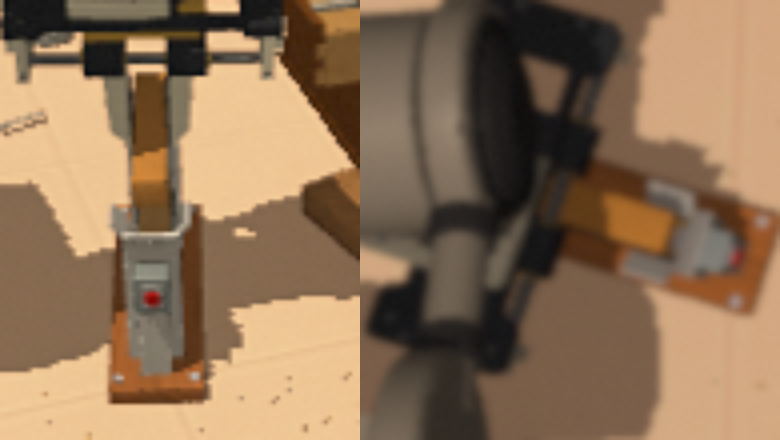

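Side crop: the blank's near end is centred over the slot, with its top edge at (133..170,182). Top crop: near-end corners at (677,215) and (665,252), and lip inner corners at (645,185) and (622,272). I'll check these numerically.

Run:
```python
from h import *
T=vision.capture("top");S=vision.capture("side")
d=np.array([np.cos(np.radians(73.3)),np.sin(np.radians(73.3))]);n=np.array([d[1],-d[0]]);m=np.array([506.5,120])
f=lambda P:[(round(float((p[:2]-m)@d),1),round(float((p[:2]-m)@n),1)) for p in P]
q=lambda L,x,y:[(x+(u+.5)/4-.5,y+(v+.5)/4-.5) for u,v in L]
print("blank end top",f(ray(T,q([(317,215),(305,252)],105,150),166)))
print("side",f(ray(S,q([(133,182),(170,182)],180,90),166)))
print("side lip131 outer",f(ray(S,q([(120,235),(187,235)],180,90),131)))
print("top lip inner",f(ray(T,q([(285,185),(262,272)],105,150),131)))
```

```text
blank end top [(-78.5, 11.1), (-78.7, -10.9)]
side [(-77.4, -11.0), (-78.2, 14.3)]
side lip131 outer [(-89.9, -21.5), (-91.4, 24.8)]
top lip inner [(-48.7, 22.9), (-52.3, -29.9)]
```

Request:
shift_gripper:
  segments:
    - [[10, 2, 0, 15, 0], [10, 2, 0, 30, 0], [10, 2, 0, 40, 0], [10, 2, 0, 45, 0], [10, 2, 0, 47, 0]]

```text
time: 5.75
tool_pos: [507.4, 121.6, 284.3]
tcp_rot: [-3.141, 0.0, 1.28]
contact_force: [-0.7, -0.2, -0.9]
grip_width: 23.8
finger_force: 30.0
```

Request:
shift_gripper:
  segments:
    - [[10, 0, 0, 3, 0], [10, 0, 0, 3, 0]]

```text
time: 6.0
tool_pos: [507.4, 121.6, 281.8]
tcp_rot: [3.141, -0.0, 1.28]
contact_force: [0.9, -0.3, -0.5]
grip_width: 24.0
finger_force: 30.0
```

Request:
shift_gripper:
  segments:
    - [[10, 0, 0, 2, 0], [10, 0, 0, 2, 0]]

```text
time: 6.25
tool_pos: [507.5, 121.6, 280.0]
tcp_rot: [3.141, -0.0, 1.28]
contact_force: [0.4, 0.2, 0.7]
grip_width: 23.4
finger_force: 30.0
```

Request:
shift_gripper:
  segments:
    - [[50, 0, 0, 0, 0], [50, 0, 0, 0, 0], [50, 0, 0, 0, 0]]

```text
time: 6.62
tool_pos: [507.3, 121.6, 279.7]
tcp_rot: [-3.142, -0.0, 1.28]
contact_force: [-0.4, 0.6, 0.5]
grip_width: 47.9
finger_force: 0.0
```

Request:
shift_gripper:
  segments:
    - [[50, 0, 0, -30, 0], [50, 0, 0, -50, 0], [0, 0, 0, -50, 0], [0, 0, 0, -50, 0], [0, 0, 0, -50, 0]]

```text
time: 7.25
tool_pos: [507.1, 121.6, 328.7]
tcp_rot: [-3.14, 0.001, 1.28]
contact_force: [1.1, 0.2, -0.0]
grip_width: 24.6
finger_force: 0.0
```

Request:
shift_gripper:
  segments:
    - [[0, 0, 0, 0, 0], [0, 0, 0, 0, 0], [0, 0, 0, 0, 0]]

```text
time: 7.62
tool_pos: [507.4, 121.6, 329.6]
tcp_rot: [-3.141, 0.0, 1.28]
contact_force: [-1.3, -0.3, -0.1]
grip_width: 0.5
finger_force: 0.0
```

```bash
python3 -c "
from h import *
go(506.5,120,304,73.3)
c=vision.capture('side');d=vision.capture('top')
a=cv2.resize(c['color'][90:200,180:270,::-1],None,fx=4,fy=4);b=cv2.resize(d['color'][150:260,105:210,::-1],None,fx=4,fy=4)
cv2.imwrite('pics/d.png',np.hstack([a,b]))"
```

```text
shift [-1.8 -0.4 25.6] turn 0.0 t 7.625 F [-1.3 -0.3 -0.1] q6 0.38
```

View pics/d.png

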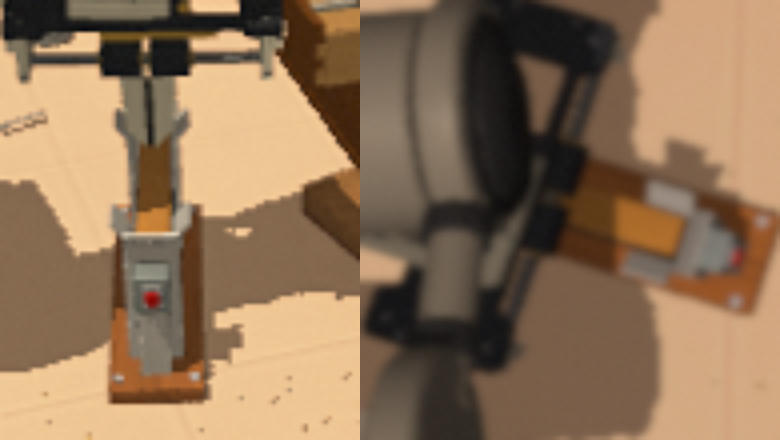

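The blank lies in the slot between both channels (side crop 153,190; top crop 645,225), and the closed fingers are above its middle. Pushing down now.

Request:
shift_gripper:
  segments:
    - [[0, -1, 0, 20, 0], [0, -1, 0, 32, 0], [0, -1, 0, 37, 0], [0, -1, 0, 41, 0], [0, -1, 0, 45, 0]]

```text
time: 8.35
tool_pos: [507.4, 120.7, 285.3]
tcp_rot: [3.14, -0.001, 1.28]
contact_force: [0.6, 0.1, 4.4]
grip_width: 0.1
finger_force: 2.2
```

Request:
shift_gripper:
  segments:
    - [[0, 0, 0, 6, 0], [0, 0, 0, 12, 0], [0, 0, 0, 18, 0], [0, 0, 0, 24, 0], [0, 0, 0, 28, 0]]

```text
time: 8.98
tool_pos: [507.4, 120.7, 257.1]
tcp_rot: [3.14, -0.001, 1.28]
contact_force: [-0.0, 0.6, 7.3]
grip_width: -0.0
finger_force: 3.6
```

Top is at about 79 mm; pushing 6 mm more, then holding and lifting.

Request:
shift_gripper:
  segments:
    - [[0, 0, 0, 3, 0], [0, 0, 0, 6, 0], [0, 0, 0, 7, 0], [0, 0, 0, 7, 0]]

```text
time: 9.48
tool_pos: [507.4, 120.7, 250.3]
tcp_rot: [3.14, -0.001, 1.28]
contact_force: [-1.0, -0.3, 9.4]
grip_width: 0.8
finger_force: 4.4
```

Request:
shift_gripper:
  segments:
    - [[0, 0, 0, -5, 0], [0, 0, 0, -10, 0], [0, 0, 0, -15, 0]]

```text
time: 9.85
tool_pos: [506.8, 120.6, 264.4]
tcp_rot: [-3.14, 0.0, 1.28]
contact_force: [-0.4, -0.3, 0.6]
grip_width: 0.3
finger_force: 0.0
```

Request:
shift_gripper:
  segments:
    - [[0, 0, 0, -60, 0], [0, 0, 0, -120, 0], [0, -60, 0, -120, 0], [0, -120, 0, -120, 0], [0, -180, 0, -120, 0]]

```text
time: 10.48
tool_pos: [454.5, -53.1, 384.5]
tcp_rot: [-3.141, -0.0, 1.281]
contact_force: [0.3, 0.0, 0.0]
grip_width: 0.5
finger_force: 0.0
```

Request:
shift_gripper:
  segments:
    - [[0, -60, 0, 0, 0], [0, -100, 0, 0, 0], [0, -100, 0, 0, 0]]

```text
time: 10.85
tool_pos: [426.0, -149.6, 384.3]
tcp_rot: [-3.141, 0.0, 1.275]
contact_force: [0.6, 0.9, 0.0]
grip_width: 0.6
finger_force: 0.0
```

```bash
python3 -c "
from h import *
c=vision.capture('side');d=vision.capture('top')
a=cv2.resize(c['color'][90:200,180:270,::-1],None,fx=4,fy=4);b=cv2.resize(d['color'][150:260,105:210,::-1],None,fx=4,fy=4)
cv2.imwrite('pics/e.png',np.hstack([a,b]))"
```

```text
(no output)
```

View pics/e.png

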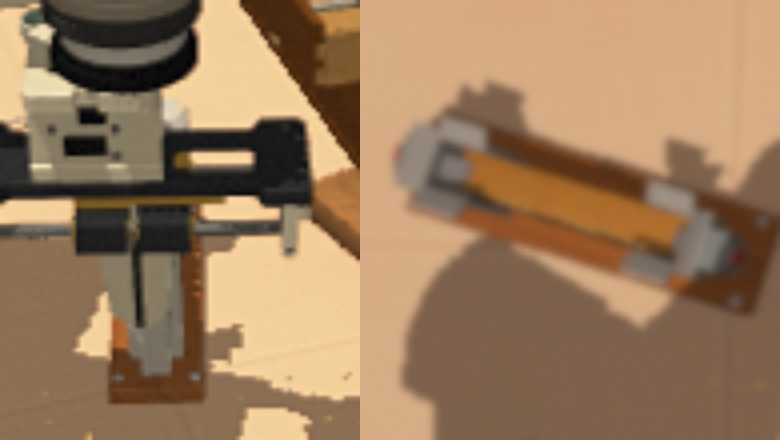

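Top crop: the blank lies level in the slot, the far catch at (455,167) over its end. The arm hides the side view, so I move aside for one check of both ends.

Request:
shift_gripper:
  segments:
    - [[0, -60, -20, 0, 0], [0, -110, -50, 0, 0], [0, -150, -80, 0, 0], [0, -190, -80, 0, 0], [0, -190, -80, 0, 0]]

```text
time: 11.58
tool_pos: [295.7, -307.5, 384.6]
tcp_rot: [3.141, 0.0, 1.278]
contact_force: [-1.0, 0.8, 0.6]
grip_width: 0.1
finger_force: 0.0
```

```bash
python3 -c "
from h import *
c=vision.capture('side');d=vision.capture('top')
a=cv2.resize(c['color'][100:200,190:250,::-1],None,fx=6,fy=6,interpolation=2);b=cv2.resize(d['color'][175:225,110:180,::-1],None,fx=6,fy=6,interpolation=2)
b=cv2.copyMakeBorder(b,0,300,0,0,0);cv2.imwrite('pics/f.png',np.hstack([a,b]))"
```

```text
(no output)
```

View pics/f.png

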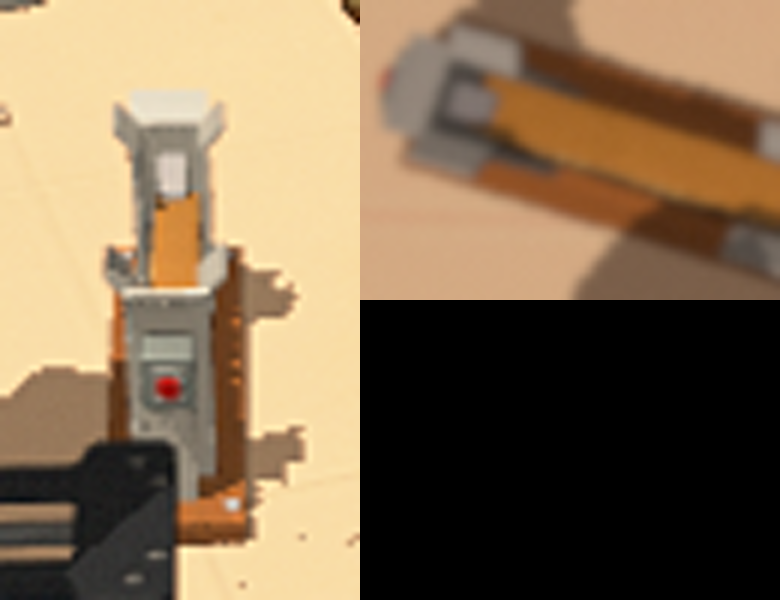

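The view matches the original magazine view: the blank runs level just under the far catch, and the near catch is back in its original place (red button at 168,388). Handing in.

```bash
python3 -c "
from plant import bot, vision, close_job
print(close_job())"
```

```text
the job is handed in; nothing more can be done
None
```

I loaded the beech blank into the magazine and pushed it down to about 73 mm. It stayed down when let go and looks held by both catches, though the near one was partly hidden from the cameras. I never touched the walnut blank, and I handed the job in at about 12 s; no verdict came back.

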